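# Close the twist-lock lid of a cleaning-tablet pail

## Robot

A 6-joint arm with a two-finger parallel gripper is mounted at the origin on the work surface. World frame = base frame: x ahead of the robot, y to its left, z up, the work surface at z = 0. Lengths are in mm, angles in rad, forces in N, time in s.
With the tool pointing down it reaches from about 275 to 1000 mm from the base axis. Payload 8.4 kg.
Tool frame: the origin (TCP) lies at the very end of the fingers, on their centre line; the grasp point (between the pads) lies 19 mm behind it; z points along the fingers, y is the direction in which the jaws open and shut (so a half turn about z gives the same grasp; the last joint's range is limited). The gripper opens to 85 mm and grips with 20 to 120 N. Pads are 22 mm wide; open, the fingers measure 114 mm over their backs; the gripper's body (76 mm by 85 mm) begins 54 mm behind the grasp point. The pads swing forward as they close: fully open they stand 13 mm farther back than shut.
Start: joints at [-1.226, 0.353, 1.633, -0, 1.155, -0.002], TCP at [212.43, -587.794, 231.281] pointing down, gripper open.
Joint ranges: [-2.63, 2.63], [-0.92, 2.1], [0.06, 2.66], [-1.3, 4.44], [0, 2.69], [-3.02, 3.02]. Speed limits (rad/s): [2.22, 2.22, 2.79, 3.14, 3.14, 3.14].

## Interface

Orientations are given as [roll, pitch, yaw] about the fixed x, y, z axes, in that order (R = Rz(yaw) Ry(pitch) Rx(roll)).
In Python, from rig import r gives the robot as it stands.
- The arm moves only by the tool jog_arm, never from a script. Its argument "increments" is text: rows parted by semicolons, each of 7 numbers parted by spaces: the shift along the tool's x, y, z in cm, then the turn, a rotation vector about the tool's x, y, z in rad, then the opening, from -1 (shut) to 1 (fully open). A call has exactly 8 rows; each row shifts and turns the commanded pose from where the row before left it, along the tool's axes as they then stand; what a row does not reach is not made up. A row lasts 1/10 s, in which the tool goes at most 50 mm and 8.59 degrees, less where a joint would pass 70% of its speed; a pose out of reach is approached as far as the arm can. A call with a gripper value outside its range is refused whole. The fingers move at their own pace and stop on an object; "squeeze" is the grip in N (left out, the last holds). Time passes only in rows, so rows that do not move let the fingers close, or fill a call up. It gives the time, the measured TCP pose, the force and the opening at its end, in the units of the state.
- r.sense(): the state, without advancing time (a new reading comes with each control period).
- r.grab_frame(name): name is "scene" or "top"; returns the picture (384x512x3 uint8, red, green, blue); there is no depth.
- r.camera_info(name): a dict with "K" (3x3 intrinsics, pixels), "dist_coeffs" ([k1, k2, p1, p2, k3] as OpenCV has them; the pictures are not rectified), "rvec" (rotation vector, rad) and "tvec" (3), from world to camera coordinates, as OpenCV has them. Camera axes: x right, y down, z forward; pixel columns grow to the right and rows downward; lengths in mm; the calibration is good to about 2 mm. A picture is of the moment at which its call begins. camera_info takes no time and is no camera call.
- r.sign_off(): hands the job in, once; it reports no verdict.
The state is a dict: "clock": time; "qpos": joint angles; "qvel": joint speeds; "joint_efforts": joint torques, N m; "eef_pos": TCP position; "tcp_rot": TCP orientation; "contact_force": force on the tool from outside, world axes, zero at the start; "wrist_torque": the same for the moment, N m; "opening": opening from 0.0 (shut) to 1.0 (fully open).
Only numpy, scipy, OpenCV 4.12 (cv2) and the standard library are available. Lean on these libraries where they do the work, as an engineer would, in place of code of your own. Each camera call takes 0.05 s, during which the arm holds its last target.

## Task

The lid has been left lying askew on top of the white cleaning-tablet pail. Push it round clockwise by the raised blocks near its edge until its notch comes to the blue mark and you feel the lid drop into the mouth, then press it down against its spring and turn it on clockwise to the stop, with the notch at the red mark, so that it stays locked down when you let go. Do not force it: firm hand pressure is plenty, and leave the pail standing where it is and everything around it untouched.

Things in the scene. Friction and masses are not known exactly. Their poses are not given: they have to be found in the camera images.
- pail: Round white plastic pail full of tablets (5.5 kg, varies), standing loose on the bench: 196 mm across its rim, 150 mm high. Origin: centre of its underside, on its axis; z up; x points to the blue mark. Pushed sideways with about 20 to 30 N it slides.
- pail_mouth (a point): Centre of the pail's mouth, level with the rim top. A ring in it has 3 gates 120 degrees apart for the lid's 3 lugs; clockwise (from above) of each gate a lip to pass under, a lock seat (ceiling 2.5 mm over the lip's underside), a hard stop. The marks show gates and seats only to about 4 degrees (0.07 rad): feel for them. Lug play 2.5 mm each way in gate and seat, lid play 1.2 mm sideways.
- open_mark (a point): Inner end of the blue raised bar (10 mm wide) on top of the pail's rim, 88 mm from the pail's axis. With the lid's notch about facing it the lugs come over the gates and the lid drops 7 mm, onto a spring-loaded ring inside; then it turns no further unless pressed down.
- lock_mark (a point): Inner end of the red raised bar (10 mm wide) on top of the pail's rim, 88 mm from the axis, 0.55 rad (31.5 degrees) clockwise from above of the blue one, as the seats are of the gates. With the notch facing it the lid is in its lock seats; the stop is 2.5 mm further on. Let go there, the lid springs up 2.5 to 4 mm into the seats and stays.
- lid: Dark green loose lid, 0.25 kg (varies): plate 174 mm across, 6 mm thick. Origin: centre of the plate's underside; z up; x points to its notch. Underside above the rim: 14 mm at the start (lugs lying on the rim, lid level), 7 mm once dropped, 1.5 mm or less to pass under the lips, 0 hard on the rim, about 4 mm when locked.
- lid_top (a point): Centre of the plate's top face. Pressing: on the plate within 65 mm of the axis, so that the lid stays level; from the dropped height the spring gives 1 to 2 N at first and then 2.4 N per mm: about 14 to 15.5 N for the 5.5 mm needed, 17.5 to 19 N for 7 mm (then hard). Turning it while pressed takes another 1 to 6 N at a block. The lid takes at most 30 N from the robot.
- lid_notch (a point): Mouth of the notch in the lid's edge: 88 mm from the lid's axis, level with the plate's top. The notch is 13 mm wide and 11 mm deep; a white line on the plate leads to it. At the start it is 0.45 to 1.35 rad counter-clockwise (from above) of the blue mark; the lid lying on the rim turns with about 1 to 3 N at a block.
- lid_block (a point): Centre of one of six equal grip blocks on the lid, the one 30 degrees counter-clockwise of the notch; the others follow every 60 degrees. Each: 12 mm wide, 24 mm long radially (60 to 84 mm from the axis), 14 mm above the plate (6 to 20 mm above its underside), about 60 mm clear between neighbours.
- sprayer_green: Green trigger spray bottle, 72 mm across, 205 mm high; origin centre of its underside. Leave alone.
- sprayer_amber: Amber-brown trigger spray bottle, 72 mm across, 205 mm high; origin centre of its underside. Leave alone.
- soap_bottle: Orange soap bottle with white cap, 68 mm across, 190 mm high; origin centre of its underside. Leave alone.
- small_tub: Small closed off-white tub with a blue lid, 116 mm across, 101 mm high; origin centre of its underside. Leave alone.
- scoop: White plastic dosing scoop, cup 55 x 42 x 32 mm with an 85 mm handle; origin under the cup's centre. Leave alone.
- lid_spanner: Red flat lid spanner, 210 mm long, 18 mm high at its hook, lying on the bench; origin under it. Leave alone.
- tape_roll: Roll of beige tape, 100 mm across, 48 mm high, lying flat; origin centre of its underside. Leave alone.
Mind the look-alikes: they are no part of the job. Of the things that look like the lid, the smallest one is meant.

How it is judged:
By the outcome, as a careful person would: the job done as asked, in the order asked, and still so for the second after the job is handed in, with the robot touching nothing.
It also fails if it takes over 58 s, if anything falls off the work surface, if the arm or the gripper's body presses on something with over 40 N, if the wrist force passes 120 N, or if a joint passes its speed limit or range.

## Working session

There is one attempt and no reset: what is moved stays moved. The work goes in short steps, Python scripts to look and compute and a tool call to move; the robot and the scene stay as the last step left them, time stands still between calls to the robot, and variables do not carry over. Pictures are saved under pics/ and viewed, and the job is handed in when it is done.

Besides the shell and the picture viewer there is one more tool, called after "Call:" as name(argument=value, ...) on one line, values as JSON. jog_arm: Moves the arm, as the interface text tells. Its arguments: {"type":"object","properties":{"increments":{"type":"string"},"squeeze":{"type":"number"}},"required":["increments"]}

```bash
mkdir -p pics; ls; python3 - <<'E'
from rig import r
import cv2
print(r.sense())
for n in("scene","top"):
    im=r.grab_frame(n); cv2.imwrite(f"pics/{n}0.png",im[:,:,::-1]); print(n,r.camera_info(n))
E
```

```text
pics
{'clock': 0.0, 'qpos': array([-1.22639391e+00,  3.53711739e-01,  1.63413114e+00,  2.80080045e-06,
        1.15518940e+00, -2.37286648e-03]), 'qvel': array([ 0.00090256, -0.00065265,  0.00100684, -0.00237039, -0.00110434,
       -0.0008057 ]), 'joint_efforts': array([ 3.51218223e-03, -6.05239320e+01, -3.42066193e+01,  1.99487604e-04,
        9.49419133e-03,  2.25404612e-06]), 'eef_pos': array([ 212.27322543, -587.34299863,  230.52324364]), 'tcp_rot': array([-3.14015304e+00, -5.97677194e-06,  3.46774143e-01]), 'contact_force': array([-0.37083986,  0.00205762, -0.12417473]), 'wrist_torque': array([-0.0017477 , -0.05218867, -0.04101884]), 'opening': 0.9947906847988744}
scene {'K': array([[407.04105458,   0.        , 248.68550822],
       [  0.        , 407.04105458, 188.71198391],
       [  0.        ,   0.        ,   1.        ]]), 'dist_coeffs': array([-0.01209767,  0.        ,  0.        ,  0.        ,  0.        ]), 'rvec': array([ 1.69144525,  1.88665962, -0.74528993]), 'tvec': array([  38.87675692, -289.99890086, 1563.21717205])}
top {'K': array([[414.92763594,   0.        , 261.17217699],
       [  0.        , 414.92763594, 186.44294667],
       [  0.        ,   0.        ,   1.        ]]), 'dist_coeffs': array([-0.15239906,  0.        ,  0.        ,  0.        ,  0.        ]), 'rvec': array([ 2.15015133, -2.17601109,  0.09958681]), 'tvec': array([  19.82983237,  543.77904242, 1200.24702746])}
```

View pics/scene0.png

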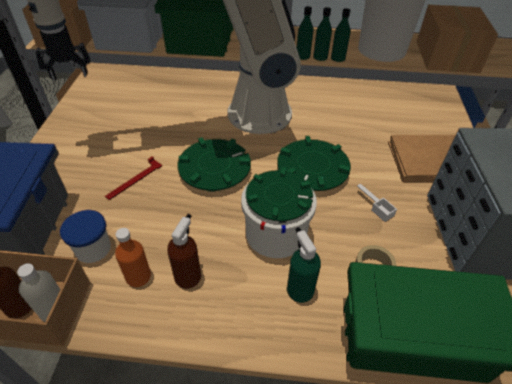

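View pics/top0.png

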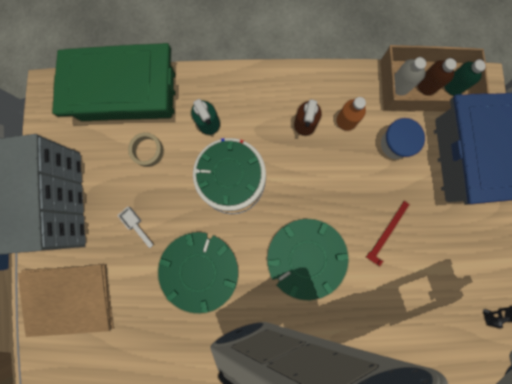

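The top picture shows three green lids: (229,174) on the white pail, and (198,272) and (307,259) lying on the bench. The one on the pail is the smallest and the only one with blue and red marks beside it, so I take that one. I'll confirm it in an enlarged crop.

```bash
python3 - <<'E'
import cv2
a=cv2.imread("pics/top0.png")[125:225,180:280]; cv2.imwrite("pics/c0.png",cv2.resize(a,(600,600),interpolation=cv2.INTER_CUBIC))
a=cv2.imread("pics/scene0.png")[160:270,225:345]; cv2.imwrite("pics/c1.png",cv2.resize(a,(655,600),interpolation=cv2.INTER_CUBIC))
E
```

```text
(no output)
```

View pics/c0.png

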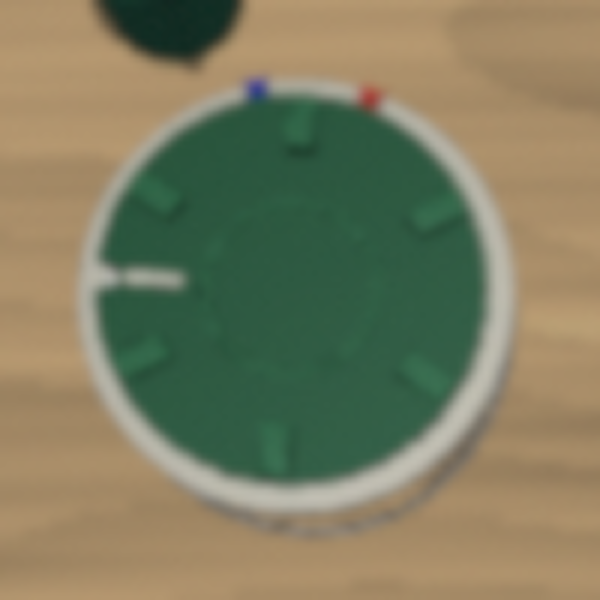

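View pics/c1.png

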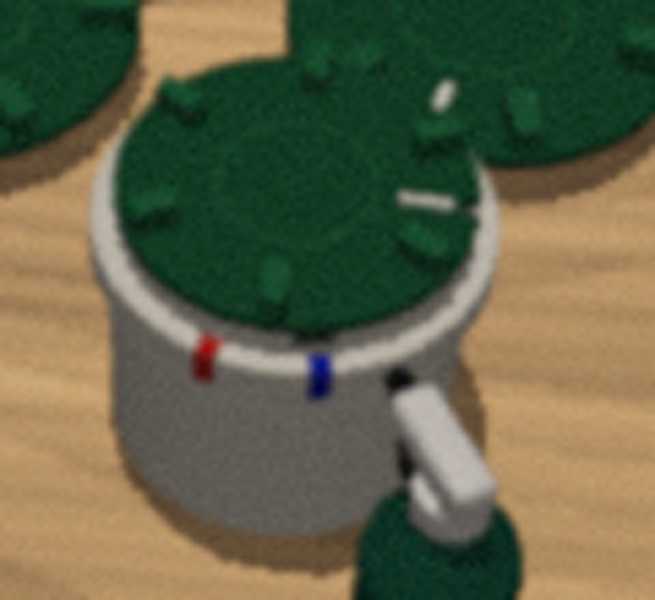

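The crop at (229,174) in top confirms it: the lid on the white pail has its notch and white line at crop (105,277), and the blue mark (257,90) and red mark (370,98) are on the rim. The green sprayer stands close beyond the blue mark.

```bash
cat > h.py <<'E'
import numpy as np, cv2
from rig import r
def px2w(name,uv,z):
    c=r.camera_info(name); R=cv2.Rodrigues(np.array(c["rvec"]))[0]; t=np.array(c["tvec"])
    p=cv2.undistortPoints(np.array(uv,float).reshape(-1,1,2),c["K"],c["dist_coeffs"]).reshape(-1,2)
    d=np.c_[p,np.ones(len(p))]@R; o=-R.T@t
    return o+d*((z-o[2])/d[:,2])[:,None]
def w2px(name,P):
    c=r.camera_info(name)
    return cv2.projectPoints(np.array(P,float).reshape(-1,1,3),c["rvec"],c["tvec"],c["K"],c["dist_coeffs"])[0].reshape(-1,2)
def circ(P):
    A=np.c_[2*P[:,:2],np.ones(len(P))]; s=np.linalg.lstsq(A,(P[:,:2]**2).sum(1),rcond=None)[0]
    return s[:2],np.sqrt(s[2]+s[:2]@s[:2])
def robust(P):
    c,R=circ(P)
    for _ in range(6):
        e=np.hypot(*(P[:,:2]-c).T)-R; k=abs(e)<max(1.5,1.5*np.median(abs(e))); c,R=circ(P[k])
    return c,R,k.sum()
E
python3 - <<'E'
from h import *
im=cv2.imread("pics/top0.png"); 
cr=lambda p:np.array(p,float)/6+[180-.42,125-.42]
g=im.astype(int); green=((g[...,1]>g[...,2]+15)&(g[...,1]>g[...,0])).astype(np.uint8)
m=np.zeros_like(green); m[135:218,190:270]=green[135:218,190:270]
n,l,s,c=cv2.connectedComponentsWithStats(m); i=1+s[1:,4].argmax(); print(s[i])
ct=max(cv2.findContours((l==i).astype(np.uint8),0,1)[0],key=len).reshape(-1,2)
print("lid",robust(px2w("top",ct,170)))
# rim white outer: radial search
pts=[]
c0=np.array([229.,174])
sat=g.max(2)-g.min(2)
for a in np.linspace(0,2*np.pi,120,endpoint=False):
    pr=[]
    for q in np.arange(28,44,.25):
        u=c0+q*np.array([np.cos(a),np.sin(a)]); pr.append(cv2.getRectSubPix(g[...,0].astype(np.float32),(1,1),tuple(u))[0,0])
    pr=np.array(pr); d=np.diff(pr,n=1); k=np.argmin(np.convolve(d,np.ones(5),'same')); pts.append(c0+(28+.25*(k+.5))*np.array([np.cos(a),np.sin(a)]))
P=px2w("top",pts,150); print("rim",robust(P)); rc=robust(P)[0]; lc=robust(px2w("top",ct,170))[0]
for nm,p,z,c in(("blue",(257,90),155,rc),("red",(370,98),155,rc),("notch",(105,277),170,lc),("lineinner",(185,281),170,lc),("blk30ccw",(145,358),184,lc),("blk30cw",(160,195),184,lc),("blk90cw",(300,118),184,lc)):
    w=px2w("top",[cr(p)],z)[0]; v=w[:2]-c; print(nm,w.round(1),np.hypot(*v).round(1),np.degrees(np.arctan2(v[1],v[0])).round(1))
for nm,p,z in (("spr",(205,117),150),("soap",(351,115),190)): print(nm,px2w("top",[p],z))
print(px2w("scene",[(303,280)],0))
E
```

```text
[ 196  141   65   65 3251]
lid (array([567.18759486,  98.6048143 ]), np.float64(84.58762561474994), np.int64(172))
rim (array([567.6598854 ,  98.75723874]), np.float64(98.05645715495238), np.int64(113))
blue [659.2 115.1 155. ] 93.0 10.1
red [654.7  64.2 155. ] 93.6 -21.7
notch [573.1 180.7 170. ] 82.3 85.9
lineinner [570.8 145.2 170. ] 46.8 85.6
blk30ccw [535.4 160.7 184. ] 69.7 117.1
blk30cw [606.8 154.4 184. ] 68.5 54.6
blk90cw [640.   93.2 184. ] 73.0 -4.3
spr [[724.33906311 163.59718835 150.        ]]
soap [[ 713.85297577 -227.70904258  190.        ]]
[[ 7.11244135e+02  1.80848992e+02 -1.13686838e-13]]
```

Call:
jog_arm(increments="3.76 -2.98 -0.2 0 0 0 -1;3.76 -2.98 -0.2 0 0 0 -1;3.76 -2.98 -0.2 0 0 0 -1;3.76 -2.98 -0.2 0 0 0 -1;3.76 -2.98 -0.2 0 0 0 -1;3.76 -2.98 -0.2 0 0 0 -1;3.76 -2.98 -0.2 0 0 0 -1;3.76 -2.98 -0.2 0 0 0 -1", squeeze=40)

```text
clock: 0.9
eef_pos: [414.8, -259.5, 247.3]
tcp_rot: [-3.142, 0.0, 0.347]
contact_force: [1.4, 0.4, 0.4]
opening: 0.001
```

Call:
jog_arm(increments="3.76 -2.98 -0.2 0 0 0 -1;3.76 -2.98 -0.2 0 0 0 -1;3.76 -2.98 -0.2 0 0 0 -1;3.76 -2.98 -0.2 0 0 0 -1;3.76 -2.98 -0.2 0 0 0 -1;3.76 -2.98 -0.2 0 0 0 -1;3.76 -2.98 -0.2 0 0 0 -1;3.76 -2.98 -0.2 0 0 0 -1")

```text
clock: 1.7
eef_pos: [616.7, 67.0, 263.0]
tcp_rot: [-3.142, 0.001, 0.347]
contact_force: [0.7, -1.1, -0.1]
opening: -0.003
```

Call:
jog_arm(increments="0 0 0 0 0 -0.137 -1;0 0 0 0 0 -0.137 -1;0 0 0 0 0 -0.137 -1;0 0 0 0 0 -0.137 -1;0 0 0 0 0 -0.137 -1;0 0 0 0 0 -0.137 -1;0 0 0 0 0 -0.137 -1;0 0 0 0 0 -0.137 -1")

```text
clock: 2.5
eef_pos: [615.9, 65.1, 262.9]
tcp_rot: [-3.141, 0.0, 1.448]
contact_force: [-0.1, 0.6, 0.9]
opening: 0.002
```

Call:
jog_arm(increments="0 0 0 0 0 -0.137 -1;0 0 0 0 0 -0.137 -1;0 0 0 0 0 -0.137 -1;0 0 0 0 0 -0.137 -1;0 0 0 0 0 -0.137 -1;0 0 0 0 0 -0.137 -1;0 0 0 0 0 -0.137 -1;0 0 0 0 0 -0.137 -1")

```text
clock: 3.3
eef_pos: [615.9, 65.1, 262.9]
tcp_rot: [-3.141, -0.001, 2.544]
contact_force: [0.1, 0.2, -0.3]
opening: -0.002
```

```bash
python3 - <<'E'
from h import *
for n in("scene","top"):
    im=r.grab_frame(n)[:,:,::-1].copy(); x,y=(210,120) if n=="scene" else (170,105)
    a=cv2.resize(im[y:y+150,x:x+150],(600,600),interpolation=cv2.INTER_CUBIC)
    p=w2px(n,[r.sense()["eef_pos"]])[0]; print(n,p,(p-[x,y])*4)
    cv2.imwrite(f"pics/{n}1.png",a)
E
```

```text
scene [265.14409832 180.36575052] [220.57639327 241.46300209]
top [238.33447266 147.20134005] [273.33789065 168.80536021]
```

View pics/scene1.png

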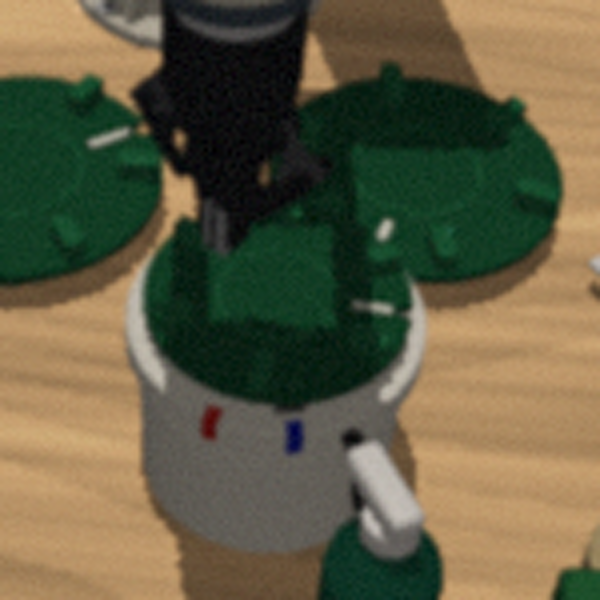

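View pics/top1.png

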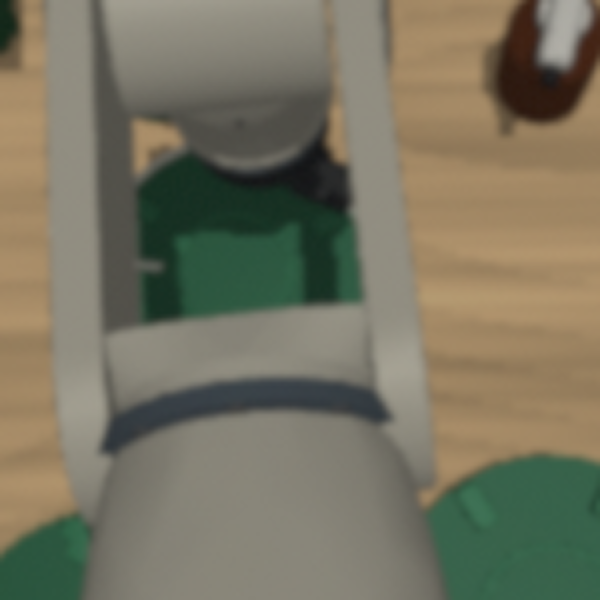

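Scene crop: the closed fingertip at (220,241) is over the lid, between two blocks. The marks are at (212,422) red and (293,436) blue. Next I lower it.

Call:
jog_arm(increments="0 0 1.5 0 0 0 -1;0 0 1.5 0 0 0 -1;0 0 1.5 0 0 0 -1;0 0 1.5 0 0 0 -1;0 0 1.2 0 0 0 -1;0 0 0.7 0 0 0 -1;0 0 0.5 0 0 0 -1;0 0 0.4 0 0 0 -1")

```text
clock: 4.2
eef_pos: [616.4, 65.1, 175.1]
tcp_rot: [3.141, 0.0, 2.539]
contact_force: [-0.1, -0.1, -0.8]
opening: 0.001
```

Call:
jog_arm(increments="0 0 0.1 0 0 0 -1;0 0 0.1 0 0 0 -1;0 0 0 0 0 0 -1;0 0 0 0 0 0 -1;0.01 -0.3 0 0 0 0.05 -1;0.01 -0.3 0 0 0 0.05 -1;0.01 -0.3 0 0 0 0.05 -1;0 0 0 0 0 0 -1")

```text
clock: 5.0
eef_pos: [610.4, 57.9, 173.6]
tcp_rot: [3.141, 0.0, 2.388]
contact_force: [-0.5, 0.3, -0.6]
opening: 0.005
```

Call:
jog_arm(increments="0.01 -0.30 0 0 0 0.05 -1;0.01 -0.30 0 0 0 0.05 -1;0.01 -0.30 0 0 0 0.05 -1;0.01 -0.30 0 0 0 0.05 -1;0.01 -0.30 0 0 0 0.05 -1;0.01 -0.30 0 0 0 0.05 -1;0.01 -0.30 0 0 0 0.05 -1;0.01 -0.30 0 0 0 0.05 -1")

```text
clock: 5.8
eef_pos: [591.5, 44.5, 173.7]
tcp_rot: [3.14, 0.0, 1.988]
contact_force: [0.4, 1.0, -0.4]
opening: -0.0
```

```bash
cat >> h.py <<'E'
def snap(tag):
    im=r.grab_frame("scene")[:,:,::-1]; cv2.imwrite(f"pics/{tag}_full.png",im)
    cv2.imwrite(f"pics/{tag}.png",cv2.resize(im[155:275,220:340],(600,600),interpolation=cv2.INTER_CUBIC))
E
python3 -c "
from h import *
snap('s2')"
```

```text
(no output)
```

View pics/s2.png

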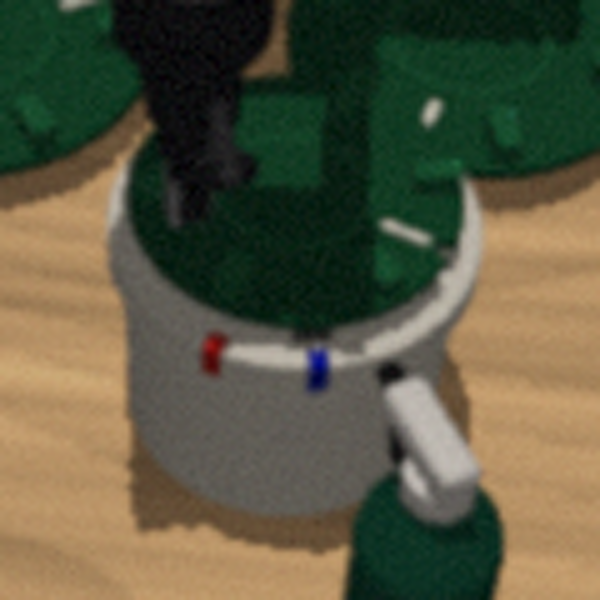

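```bash
cat >> h.py <<'E'
C=np.array([567.5,98.7])
def ang(cxy,z,name="scene",off=(220,155),s=5):
    p=np.array(cxy,float)/s+np.array(off)-(0.5-0.5/s); w=px2w(name,[p],z)[0]; v=w[:2]-C
    return w.round(1),np.hypot(*v).round(1),np.degrees(np.arctan2(v[1],v[0])).round(1)
E
python3 -c "
from h import *
print(ang((435,240),170),ang((382,222),170)); print(ang((317,352),155),ang((216,340),155))"
```

```text
(array([591.3, 170.8, 170. ]), np.float64(75.9), np.float64(71.7)) (array([582. , 143.9, 170. ]), np.float64(47.5), np.float64(72.2))
(array([657.4, 115.7, 155. ]), np.float64(91.5), np.float64(10.7)) (array([655.4,  66. , 155. ]), np.float64(93.7), np.float64(-20.4))
```

Notch now measures about 72°, with the peg at −66°. So the drop should come at a peg angle of about −128 ± 4°.

Call:
jog_arm(increments="0.01 -0.32 0 0 0 0.055 -1;0.01 -0.32 0 0 0 0.055 -1;0.01 -0.32 0 0 0 0.055 -1;0.01 -0.32 0 0 0 0.055 -1;0.01 -0.32 0 0 0 0.055 -1;0.01 -0.32 0 0 0 0.055 -1;0.01 -0.32 0 0 0 0.055 -1;0.01 -0.32 0 0 0 0.055 -1")

```text
clock: 6.65
eef_pos: [566.5, 39.5, 173.7]
tcp_rot: [3.14, 0.0, 1.549]
contact_force: [1.7, -0.4, 1.0]
opening: 0.001
```

Call:
jog_arm(increments="0.01 -0.32 0 0 0 0.055 -1;0.01 -0.32 0 0 0 0.055 -1;0.01 -0.32 0 0 0 0.055 -1;0.01 -0.32 0 0 0 0.055 -1;0.01 -0.32 0 0 0 0.055 -1;0.01 -0.32 0 0 0 0.055 -1;0.01 -0.32 0 0 0 0.04 -1;0 0 0 0 0 0 -1")

```text
clock: 7.45
eef_pos: [544.3, 44.5, 173.6]
tcp_rot: [3.141, -0.0, 1.18]
contact_force: [0.4, -1.0, 0.8]
opening: -0.002
```

```bash
python3 -c "
from h import *
snap('s3')"
```

```text
(no output)
```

View pics/s3.png

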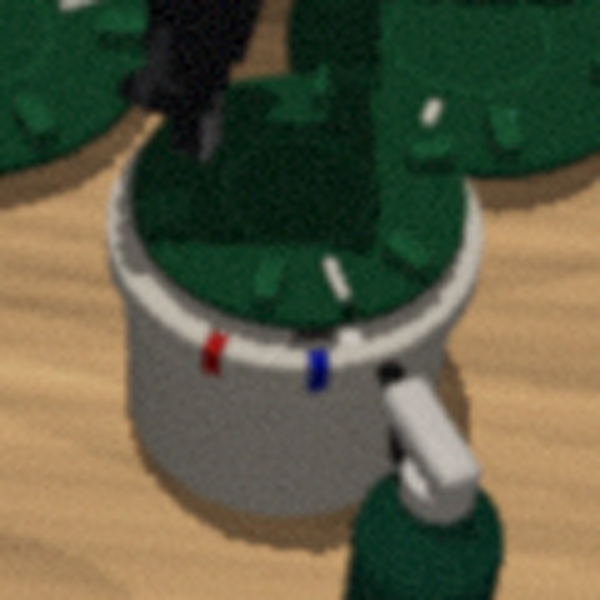

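Scene crop: the notch line at (335,280) is closing on the blue mark (317,370), with about 15° to go. I'm slowing down here.

Call:
jog_arm(increments="0 -0.12 0.02 0 0 0.02 -1;0 -0.12 0.02 0 0 0.02 -1;0 -0.12 0.02 0 0 0.02 -1;0 -0.12 0.02 0 0 0.02 -1;0 -0.12 0.02 0 0 0.02 -1;0 -0.12 0.02 0 0 0.02 -1;0 -0.06 0.02 0 0 0.01 -1;0 -0.06 0.01 0 0 0.01 -1")

```text
clock: 8.3
eef_pos: [536.1, 48.2, 171.4]
tcp_rot: [-3.14, 0.001, 1.038]
contact_force: [0.1, -0.5, -0.3]
opening: 0.003
```

Call:
jog_arm(increments="0 -0.06 0 0 0 0.01 -1;0 -0.06 0 0 0 0.01 -1;0 -0.06 0 0 0 0.01 -1;0 -0.06 0 0 0 0.01 -1;0 -0.06 0 0 0 0.01 -1;0 0 0 0 0 0 -1;0 0 0 0 0 0 -1;0 0 0 0 0 0 -1")

```text
clock: 9.1
eef_pos: [534.2, 49.6, 171.8]
tcp_rot: [3.142, -0.0, 0.989]
contact_force: [-0.2, -0.1, -0.8]
opening: 0.001
```

```bash
python3 -c "
from h import *
snap('s4')"
```

```text
(no output)
```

View pics/s4.png

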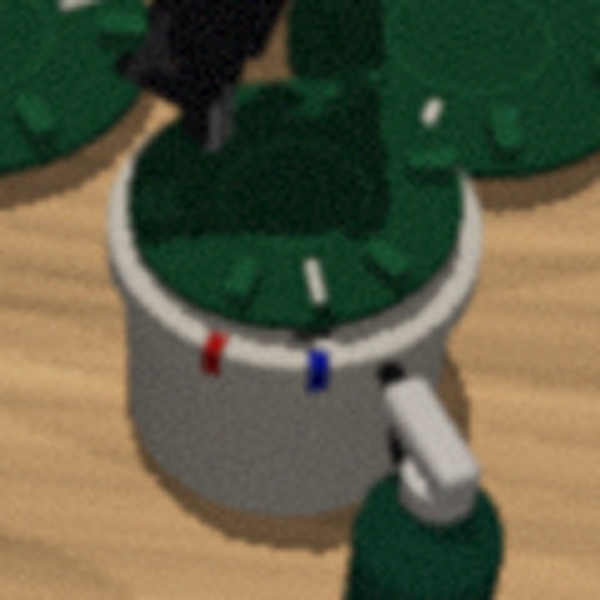

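Call:
jog_arm(increments="0 -0.06 0 0 0 0.01 -1;0 -0.06 0 0 0 0.01 -1;0 -0.06 0 0 0 0.01 -1;0 -0.06 0 0 0 0.01 -1;0 0 0 0 0 0 -1;0 0 0 0 0 0 -1;0 0 0 0 0 0 -1;0 0 0 0 0 0 -1")

```text
clock: 9.95
eef_pos: [532.2, 51.0, 171.8]
tcp_rot: [3.142, 0.0, 0.949]
contact_force: [0.7, -1.0, -0.4]
opening: 0.002
```

```bash
python3 -c "
from h import *
snap('s5')
print(ang((320,302),170),ang((308,260),170))"
```

```text
(array([638.1, 115.2, 170. ]), np.float64(72.5), np.float64(13.2)) (array([611.6, 107.9, 170. ]), np.float64(45.1), np.float64(11.8))
```

View pics/s5.png

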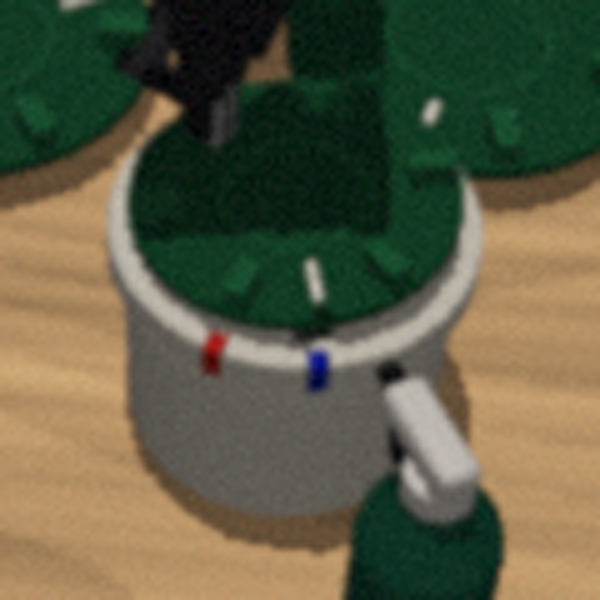

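Notch is still at about 12.5° and the lid has not dropped, so I continue gently.

Call:
jog_arm(increments="0 -0.06 0 0 0 0.01 -1;0 -0.06 0 0 0 0.01 -1;0 -0.06 0 0 0 0.01 -1;0 0 0 0 0 0 -1;0 0 0 0 0 0 -1;0 0 0 0 0 0 -1;0 0 0 0 0 0 -1;0 0 0 0 0 0 -1")

```text
clock: 10.8
eef_pos: [530.6, 52.0, 171.7]
tcp_rot: [-3.141, 0.0, 0.919]
contact_force: [1.0, 0.1, 0.2]
opening: -0.001
```

```bash
python3 -c "
from h import *
snap('s6'); print(r.sense()['contact_force'])"
```

```text
[0.0640356  0.18491283 0.98259949]
```

View pics/s6.png

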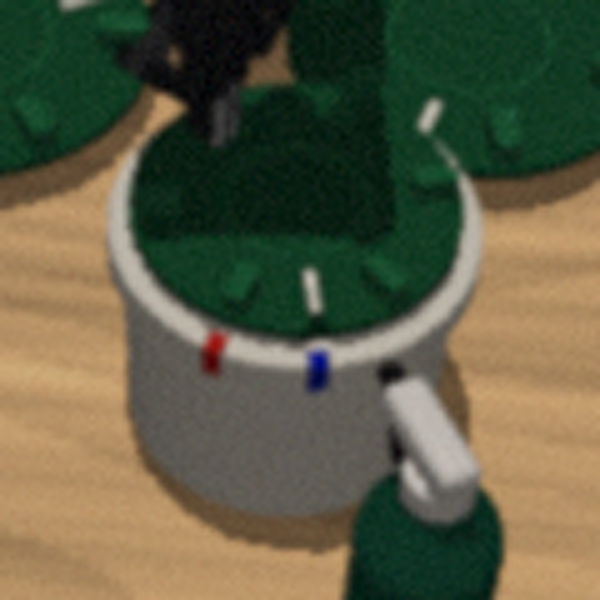

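The lid has dropped: line moved to (312,290) and sits lower, the rim shows all round it, and the notch is at the blue mark. Now I press down.

Call:
jog_arm(increments="0 0 0.2 0 0 0 -1;0 0 0.2 0 0 0 -1;0 0 0.2 0 0 0 -1;0 0 0.1 0 0 0 -1;0 0 0.1 0 0 0 -1;0 0 0 0 0 0 -1;0 0 0 0 0 0 -1;0 0 0 0 0 0 -1")

```text
clock: 11.65
eef_pos: [531.0, 51.9, 164.8]
tcp_rot: [3.141, -0.0, 0.919]
contact_force: [-3.5, -0.8, 12.9]
opening: -0.0
```

Call:
jog_arm(increments="0 0 0.1 0 0 0 -1;0 0 0.1 0 0 0 -1;0 0 0.1 0 0 0 -1;0 0 0 0 0 0 -1;0 0 0 0 0 0 -1;0 0 0 0 0 0 -1;0 0 0 0 0 0 -1;0 0 0 0 0 0 -1")

```text
clock: 12.45
eef_pos: [531.2, 52.0, 162.8]
tcp_rot: [3.14, -0.001, 0.919]
contact_force: [-7.1, -2.7, 23.1]
opening: 0.003
```

Force rises too steeply, 23 N at z = 162.8 with nothing expected above 163. The wider part of the finger is probably sitting on the block top. I'll back off and check.

Call:
jog_arm(increments="0 0 -0.3 0 0 0 -1;0 0 -0.4 0 0 0 -1;0 0 -0.6 0 0 0 -1;0 0 -1 0 0 0 -1;0 0 -1 0 0 0 -1;0 0 -1 0 0 0 -1;0 0 0 0 0 0 -1;0 0 0 0 0 0 -1")

```text
clock: 13.25
eef_pos: [530.8, 52.1, 204.1]
tcp_rot: [3.141, -0.0, 0.919]
contact_force: [-0.6, 0.6, 0.4]
opening: -0.004
```

```bash
python3 -c "
from h import *
snap('s7')"
```

```text
(no output)
```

View pics/s7.png

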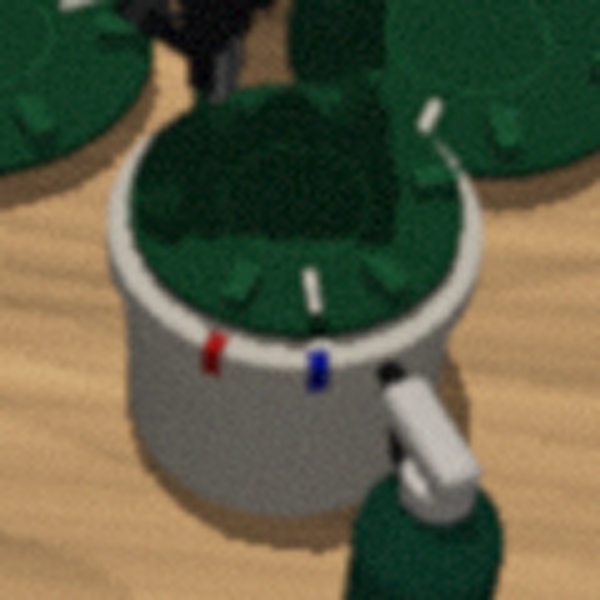

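Call:
jog_arm(increments="-0.13 0.77 0 0 0 0 -1;0 0 0 0 0 -0.14 -1;0 0 0 0 0 -0.14 -1;0 0 0 0 0 -0.14 -1;0 0 0 0 0 -0.14 -1;0 0 0 0 0 -0.14 -1;0 0 0 0 0 -0.14 -1;0 0 0 0 0 -0.14 -1")

```text
clock: 14.1
eef_pos: [536.1, 45.9, 203.3]
tcp_rot: [-3.141, -0.0, 1.904]
contact_force: [0.4, 0.4, -0.4]
opening: -0.001
```

Call:
jog_arm(increments="0 0 0 0 0 -0.14 -1;0 0 0 0 0 -0.14 -1;0 0 0 0 0 -0.14 -1;0 0 0 0 0 -0.14 -1;0 0 0 0 0 -0.14 -1;0 0 0.8 0 0 0 -1;0 0 0.7 0 0 0 -1;0 0 0 0 0 0 -1")

```text
clock: 14.9
eef_pos: [535.1, 46.1, 187.1]
tcp_rot: [-3.14, -0.002, 2.596]
contact_force: [0.1, -1.1, 0.4]
opening: -0.004
```

```bash
python3 -c "
from h import *
snap('s8')
print(ang((317,312),163),ang((307,270),163))
im=cv2.imread('pics/s8_full.png'); cv2.imwrite('pics/s8b.png',cv2.resize(im[130:210,225:305],(640,600),interpolation=cv2.INTER_CUBIC))"
```

```text
(array([638.8, 114.2, 163. ]), np.float64(73.0), np.float64(12.3)) (array([612.2, 107.9, 163. ]), np.float64(45.6), np.float64(11.6))
```

View pics/s8b.png

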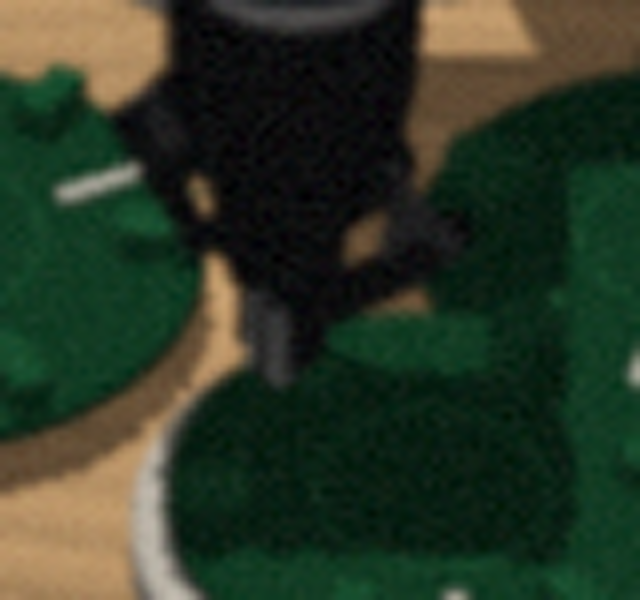

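Call:
jog_arm(increments="-0.3 0 0.3 0 0 0 -1;0 0 0.5 0 0 0 -1;0 0 0.5 0 0 0 -1;0 0 0.4 0 0 0 -1;0 0 0.3 0 0 0 -1;0 0 0.2 0 0 0 -1;0 0 0 0 0 0 -1;0 0 0 0 0 0 -1")

```text
clock: 15.75
eef_pos: [538.6, 44.8, 166.9]
tcp_rot: [3.142, 0.0, 2.599]
contact_force: [0.9, -0.7, 0.3]
opening: 0.003
```

Call:
jog_arm(increments="0 0 0.1 0 0 0 -1;0 0 0.1 0 0 0 -1;0 0 0.1 0 0 0 -1;0 0 0 0 0 0 -1;0 0 0 0 0 0 -1;0 0 0 0 0 0 -1;0 0 0 0 0 0 -1;0 0 0 0 0 0 -1")

```text
clock: 16.55
eef_pos: [538.6, 44.8, 163.8]
tcp_rot: [3.142, 0.0, 2.599]
contact_force: [0.1, 0.1, -0.5]
opening: -0.002
```

Call:
jog_arm(increments="0 0 0.1 0 0 0 -1;0 0 0.1 0 0 0 -1;0 0 0.1 0 0 0 -1;0 0 0.1 0 0 0 -1;0 0 0 0 0 0 -1;0 0 0 0 0 0 -1;0 0 0 0 0 0 -1;0 0 0 0 0 0 -1")

```text
clock: 17.35
eef_pos: [538.7, 44.7, 160.3]
tcp_rot: [3.141, 0.0, 2.599]
contact_force: [-2.0, -0.4, 6.9]
opening: 0.002
```

Call:
jog_arm(increments="0 0 0.1 0 0 0 -1;0 0 0.1 0 0 0 -1;0 0 0.1 0 0 0 -1;0 0 0.1 0 0 0 -1;0 0 0 0 0 0 -1;0 0 0 0 0 0 -1;0 0 0 0 0 0 -1;0 0 0 0 0 0 -1")

```text
clock: 18.15
eef_pos: [538.8, 44.7, 157.0]
tcp_rot: [3.141, 0.001, 2.599]
contact_force: [-4.7, -1.1, 14.6]
opening: 0.005
```

Call:
jog_arm(increments="0 0 0.05 0 0 0 -1;0 0 0.05 0 0 0 -1;0 0 0 0 0 0 -1;0 0 0 0 0 0 -1;0 0 0 0 0 0 -1;0 0 0 0 0 0 -1;0 0 0 0 0 0 -1;0 0 0 0 0 0 -1")

```text
clock: 18.95
eef_pos: [538.8, 44.7, 156.2]
tcp_rot: [3.141, 0.001, 2.599]
contact_force: [-5.3, -1.7, 17.1]
opening: 0.001
```

Call:
jog_arm(increments="0.12 0 0 0 0 0.02 -1;0.12 0 0 0 0 0.02 -1;0.12 0 0 0 0 0.02 -1;0.12 0 0 0 0 0.02 -1;0.12 0 0 0 0 0.02 -1;0.12 0 0 0 0 0.02 -1;0.12 0 0 0 0 0.02 -1;0.12 0.01 0 0 0 0.02 -1")

```text
clock: 19.75
eef_pos: [534.2, 49.8, 157.1]
tcp_rot: [3.138, 0.006, 2.438]
contact_force: [2.7, -5.1, 13.3]
opening: -0.001
```

```bash
python3 -c "
from h import *
snap('s9');print(r.sense()['contact_force'])"
```

```text
[ 3.20222633 -4.38396081 13.68096544]
```

View pics/s9.png

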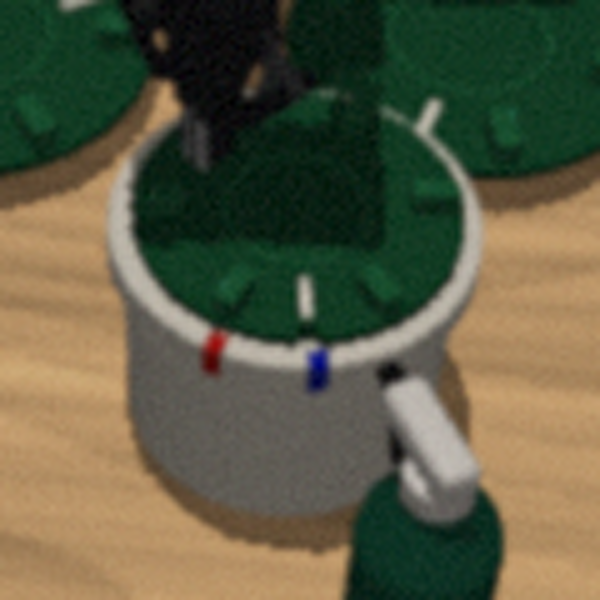

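The push meets resistance while the plate has risen to about the pass height. I'll ease back, press slightly more, and then turn.

Call:
jog_arm(increments="-0.2 0 0 0 0 0 -1;-0.1 -0.1 0 0 0 0 -1;0 0 0.05 0 0 0 -1;0 0 0.05 0 0 0 -1;0 0 0 0 0 0 -1;0 0 0 0 0 0 -1;0 0 0 0 0 0 -1;0 0 0 0 0 0 -1")

```text
clock: 20.6
eef_pos: [534.6, 48.4, 156.1]
tcp_rot: [3.138, 0.003, 2.439]
contact_force: [-1.9, 2.3, 18.3]
opening: -0.001
```

Call:
jog_arm(increments="0.12 0 0 0 0 0.02 -1;0.12 0 0 0 0 0.02 -1;0.12 0 0 0 0 0.02 -1;0.12 0 0 0 0 0.02 -1;0.12 0 0 0 0 0.02 -1;0 0 0 0 0 0 -1;0 0 0 0 0 0 -1;0 0 0 0 0 0 -1")

```text
clock: 21.4
eef_pos: [531.4, 51.5, 156.3]
tcp_rot: [3.137, 0.005, 2.339]
contact_force: [2.5, -2.9, 16.5]
opening: 0.001
```

Call:
jog_arm(increments="0.12 -0.02 0 0 0 0 -1;0.12 -0.02 0 0 0 0 -1;0.12 -0.02 0 0 0 0 -1;0.12 -0.02 0 0 0 0 -1;0.12 -0.01 0 0 0 0 -1;0.12 -0.01 0 0 0 0 -1;0 0 0 0 0 0 -1;0 0 0 0 0 0 -1")

```text
clock: 22.2
eef_pos: [526.0, 56.0, 156.4]
tcp_rot: [3.136, 0.006, 2.339]
contact_force: [3.3, -3.8, 16.0]
opening: -0.001
```

```bash
python3 -c "
from h import *
snap('s10');print(r.sense()['contact_force'])"
```

```text
[ 3.95576298 -4.02152894 15.87556409]
```

View pics/s10.png

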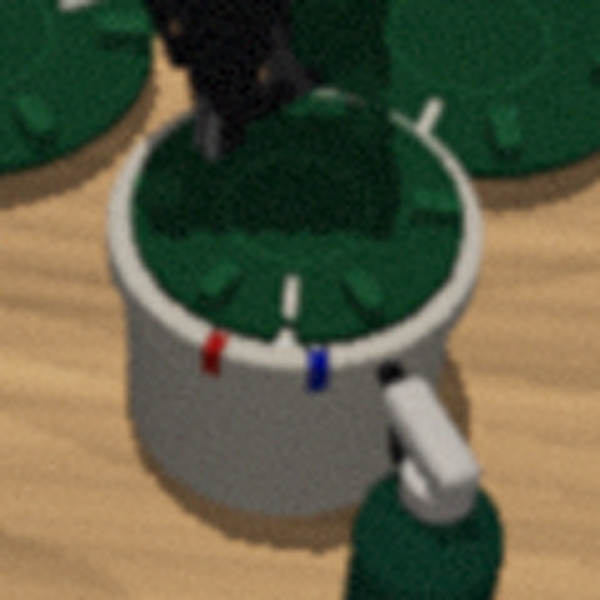

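Lid is passing under the lips: notch at crop (288,335), about a third of the way from blue to red, with marks unmoved. Continuing.

Call:
jog_arm(increments="0.12 0 0 0 0 0.02 -1;0.12 0 0 0 0 0.02 -1;0.12 0 0 0 0 0.02 -1;0.12 0 0 0 0 0.02 -1;0.12 0 0 0 0 0.02 -1;0.12 0 0 0 0 0.02 -1;0.12 0 0 0 0 0.02 -1;0.12 0 0 0 0 0.02 -1")

```text
clock: 23.05
eef_pos: [519.8, 63.0, 156.3]
tcp_rot: [3.136, 0.005, 2.178]
contact_force: [4.2, -6.1, 15.9]
opening: -0.002
```

Call:
jog_arm(increments="0.12 0 0 0 0 0.02 -1;0.12 0 0 0 0 0.02 -1;0.12 0 0 0 0 0.02 -1;0.12 0 0 0 0 0.02 -1;0 0 0 0 0 0 -1;0 0 0 0 0 0 -1;0 0 0 0 0 0 -1;0 0 0 0 0 0 -1")

```text
clock: 23.85
eef_pos: [516.8, 67.3, 156.2]
tcp_rot: [3.136, 0.004, 2.099]
contact_force: [2.0, -4.4, 16.6]
opening: -0.001
```

```bash
python3 -c "
from h import *
snap('s11');print(r.sense()['contact_force'])"
```

```text
[ 3.37487005 -4.14065093 16.58338549]
```

View pics/s11.png

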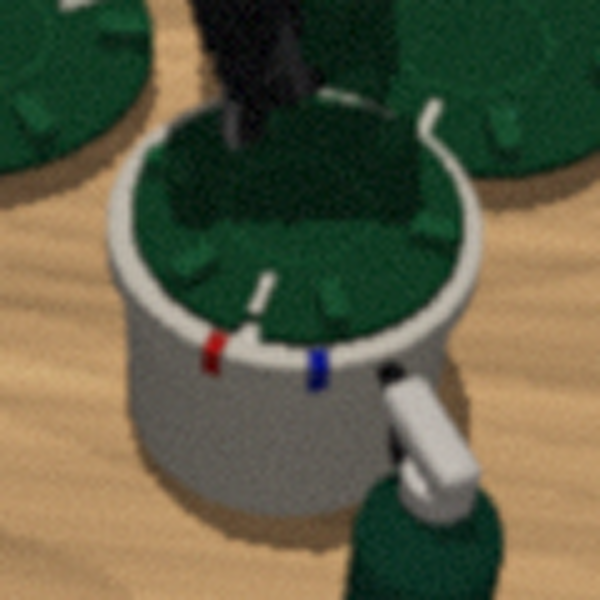

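Call:
jog_arm(increments="0.12 0 0 0 0 0.02 -1;0.12 0 0 0 0 0.02 -1;0.12 0 0 0 0 0.02 -1;0.12 0 0 0 0 0.02 -1;0.12 0 0 0 0 0.02 -1;0 0 0 0 0 0 -1;0 0 0 0 0 0 -1;0 0 0 0 0 0 -1")

```text
clock: 24.7
eef_pos: [513.8, 72.5, 156.2]
tcp_rot: [3.136, 0.003, 1.999]
contact_force: [2.5, -4.4, 16.5]
opening: 0.002
```

```bash
python3 -c "
from h import *
snap('s12');print(r.sense()['contact_force'])
print(ang((248,308),156),ang((269,273),156))"
```

```text
[ 1.62153455 -4.0404089  17.94325212]
(array([634.2,  80.2, 156. ]), np.float64(69.2), np.float64(-15.5)) (array([610.3,  89. , 156. ]), np.float64(43.8), np.float64(-12.7))
```

View pics/s12.png

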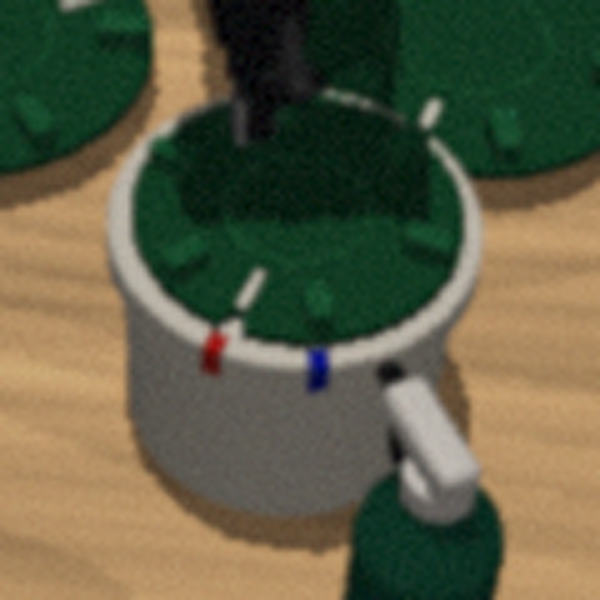

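Call:
jog_arm(increments="0.06 0 0 0 0 0.01 -1;0.06 0 0 0 0 0.01 -1;0.06 0 0 0 0 0.01 -1;0.06 0 0 0 0 0.01 -1;0 0 0 0 0 0 -1;0 0 0 0 0 0 -1;0 0 0 0 0 0 -1;0 0 0 0 0 0 -1")

```text
clock: 25.55
eef_pos: [512.8, 74.4, 156.2]
tcp_rot: [3.136, 0.003, 1.959]
contact_force: [1.3, -6.2, 17.6]
opening: -0.0
```

Call:
jog_arm(increments="0.06 0 0 0 0 0.01 -1;0.06 0 0 0 0 0.01 -1;0 0 0 0 0 0 -1;0 0 0 0 0 0 -1;0 0 0 0 0 0 -1;0 0 0 0 0 0 -1;0 0 0 0 0 0 -1;0 0 0 0 0 0 -1")

```text
clock: 26.35
eef_pos: [512.4, 75.4, 156.2]
tcp_rot: [3.136, 0.003, 1.939]
contact_force: [1.9, -6.9, 17.7]
opening: 0.001
```

Call:
jog_arm(increments="0.06 0 0 0 0 0.01 -1;0.06 0 0 0 0 0.01 -1;0 0 0 0 0 0 -1;0 0 0 0 0 0 -1;0 0 0 0 0 0 -1;0 0 0 0 0 0 -1;0 0 0 0 0 0 -1;0 0 0 0 0 0 -1")

```text
clock: 27.15
eef_pos: [512.1, 76.4, 156.2]
tcp_rot: [3.136, 0.004, 1.92]
contact_force: [2.8, -8.5, 17.9]
opening: 0.001
```

```bash
python3 -c "
from h import *
snap('s13');print(r.sense()['contact_force'])"
```

```text
[ 2.36497673 -8.91108524 16.7673201 ]
```

View pics/s13.png

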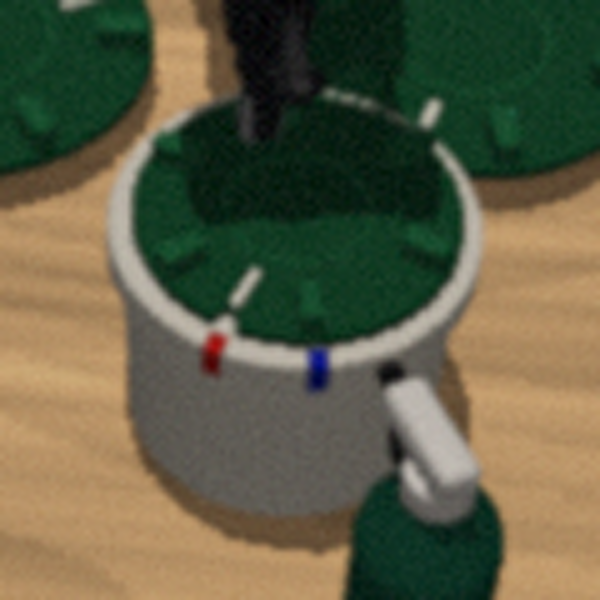

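```bash
python3 -c "
from h import *
print(ang((226,322),156),ang((235,303),156),ang((257,270),156)); print(ang((216,342),155),ang((318,354),155))"
```

```text
(array([644.3,  70. , 156. ]), np.float64(82.0), np.float64(-20.5)) (array([631.7,  73.5, 156. ]), np.float64(69.0), np.float64(-21.4)) (array([609. ,  82.9, 156. ]), np.float64(44.4), np.float64(-20.9))
(array([656.6,  66.1, 155. ]), np.float64(94.9), np.float64(-20.1)) (array([658.6, 116.2, 155. ]), np.float64(92.7), np.float64(10.9))
```

Call:
jog_arm(increments="0.06 0 0 0 0 0.005 -1;0.06 0 0 0 0 0.005 -1;0 0 0 0 0 0 -1;0 0 0 0 0 0 -1;0 0 0 0 0 0 -1;0 0 0 0 0 0 -1;0 0 0 0 0 0 -1;0 0 0 0 0 0 -1")

```text
clock: 28.0
eef_pos: [511.9, 76.7, 156.2]
tcp_rot: [3.136, 0.005, 1.91]
contact_force: [3.4, -13.8, 18.0]
opening: -0.001
```

Hard stop felt: 1.2 mm commanded moved it only 0.3 mm, and the push rose to 14 N. The notch is at about −21°, with red at −20°. I ease the push and then let the lid rise slowly.

Call:
jog_arm(increments="-0.08 0 0 0 0 0 -1;0 0 -0.1 0 0 0 -1;0 0 -0.1 0 0 0 -1;0 0 -0.1 0 0 0 -1;0 0 -0.1 0 0 0 -1;0 0 -0.1 0 0 0 -1;0 0 0 0 0 0 -1;0 0 0 0 0 0 -1")

```text
clock: 28.8
eef_pos: [511.8, 76.6, 160.0]
tcp_rot: [3.136, 0.004, 1.909]
contact_force: [7.5, -8.8, 5.0]
opening: 0.001
```

Call:
jog_arm(increments="0 0 -0.1 0 0 0 -1;-0.05 0 -0.1 0 0 0 -1;-0.1 0 -0.1 0 0 0 -1;-0.1 0 -0.2 0 0 0 -1;0 0 -0.4 0 0 0 -1;0 0 -0.6 0 0 0 -1;0 0 -1 0 0 0 -1;0 0 -1 0 0 0 -1")

```text
clock: 29.6
eef_pos: [509.6, 75.5, 194.8]
tcp_rot: [3.141, -0.0, 1.909]
contact_force: [-0.3, -0.3, -0.1]
opening: -0.001
```

Call:
jog_arm(increments="0 0 -2 0 0 0 -1;0 0 -3 0 0 0 -1;0 0 -3 0 0 0 -1;0 0 -3 0 0 0 -1;0 0 -3 0 0 0 -1;0 0 -3 0 0 0 -1;0 0 -1 0 0 0 -1;0 0 0 0 0 0 -1")

```text
clock: 30.4
eef_pos: [510.1, 75.5, 375.6]
tcp_rot: [3.138, 0.001, 1.909]
contact_force: [-0.6, 0.5, -0.6]
opening: 0.0
```

```bash
python3 -c "
from h import *
snap('s14');print(r.sense()['contact_force'])"
```

```text
[-0.23425778 -0.3515076  -0.20493749]
```

View pics/s14.png

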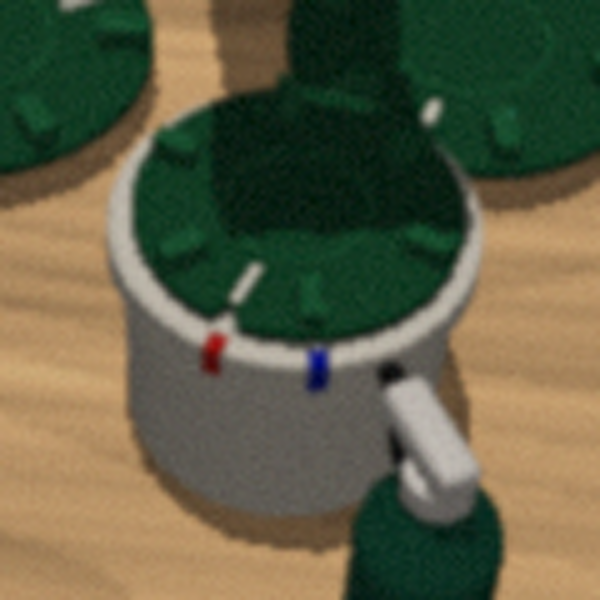

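View pics/s14_full.png

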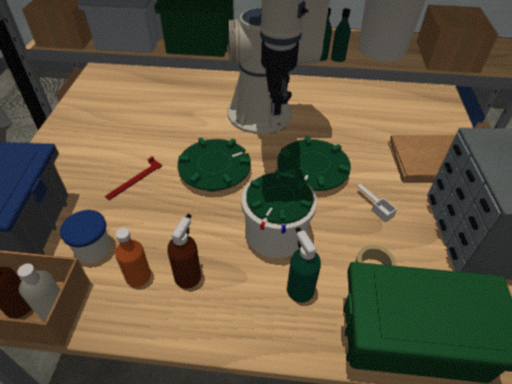

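```bash
python3 - <<'E'
from h import *
for z in(156,160,163): print(z,ang((234,302),z),ang((260,266),z))
# vertical shift of lid between pressed(s13, z156), s14, and dropped (s6,z163): phase correlation of front block area not valid; use ECC on far lid edge/rim dark boundary column
for t in ("s9","s13","s14","s6"):
    im=cv2.imread(f"pics/{t}_full.png").astype(float); g=im[...,1]-im[...,2]
    col=lambda x0,x1,y0,y1:g[y0:y1,x0:x1].mean(1).round(0).astype(int)
    e=[]
    for x in range(270,292):
        c=im[215:228,x,2]; th=80; k=np.argmax(c>th); e.append(215+k-1+(th-c[k-1])/(c[k]-c[k-1]) if k else np.nan)
    print(t,np.nanmedian(e).round(2))
print(w2px("scene",[[654,95,z] for z in (156,160,163)]))
E
```

```text
156 (array([631.1,  72.9, 156. ]), np.float64(68.6), np.float64(-22.0)) (array([606.1,  84.2, 156. ]), np.float64(41.3), np.float64(-20.6))
160 (array([634.4,  73.1, 160. ]), np.float64(71.7), np.float64(-21.0)) (array([609.6,  84.3, 160. ]), np.float64(44.5), np.float64(-18.9))
163 (array([636.9,  73.2, 163. ]), np.float64(74.0), np.float64(-20.2)) (array([612.2,  84.3, 163. ]), np.float64(46.9), np.float64(-17.9))
s9 222.98
s13 223.11
s14 222.8
s6 222.21
[[274.65208134 222.93254168]
 [274.7339131  221.90995027]
 [274.79560009 221.13905685]]
```

Notch lines up with red (about −21° vs −20°), and image heights suggest a plate at about 160. A light touch will confirm the locked height.

Call:
jog_arm(increments="0 0 4 0 0 0 -1;0 0 4 0 0 0 -1;0 0 4 0 0 0 -1;0 0 4 0 0 0 -1;0 0 2.5 0 0 0 -1;0 0 1.3 0 0 0 -1;0 0 0.9 0 0 0 -1;0 0 0.5 0 0 0 -1")

```text
clock: 31.25
eef_pos: [509.6, 75.3, 161.4]
tcp_rot: [-3.141, 0.0, 1.909]
contact_force: [-0.0, -0.8, 0.9]
opening: 0.004
```

Call:
jog_arm(increments="0 0 0 0 0 0 -1;0 0 0 0 0 0 -1;0 0 0 0 0 0 -1;0 0 0.05 0 0 0 -1;0 0 0.05 0 0 0 -1;0 0 0.05 0 0 0 -1;0 0 0 0 0 0 -1;0 0 0 0 0 0 -1")

```text
clock: 32.05
eef_pos: [509.7, 75.3, 160.4]
tcp_rot: [3.141, 0.0, 1.909]
contact_force: [0.6, -0.6, 0.4]
opening: 0.002
```

Call:
jog_arm(increments="0 0 0.05 0 0 0 -1;0 0 0 0 0 0 -1;0 0 0.05 0 0 0 -1;0 0 0 0 0 0 -1;0 0 0.03 0 0 0 -1;0 0 0 0 0 0 -1;0 0 0 0 0 0 -1;0 0 0 0 0 0 -1")

```text
clock: 32.85
eef_pos: [509.7, 75.3, 159.5]
tcp_rot: [3.141, 0.0, 1.909]
contact_force: [-2.0, -2.2, 8.4]
opening: -0.001
```

Firm contact at z ≈ 160 (8 N there, nothing at 160.4), which is the locked height of about 4 mm. Now I lift straight off and clear the view.

Call:
jog_arm(increments="0 0 -0.1 0 0 0 -1;0 0 -0.3 0 0 0 -1;0 0 -1 0 0 0 -1;0 0 -3 0 0 0 -1;0 0 -4 0 0 0 -1;0 0 -4 0 0 0 -1;0 0 -3 0 0 0 -1;0 0 -1 0 0 0 -1")

```text
clock: 33.65
eef_pos: [510.8, 75.8, 327.0]
tcp_rot: [3.136, 0.001, 1.909]
contact_force: [1.1, -0.2, 0.4]
opening: 0.001
```

Call:
jog_arm(increments="0 4 0 0 0 0 -1;0 4 0 0 0 0 -1;0 0 0 0 0 0 -1;0 0 0 0 0 0 -1;0 0 0 0 0 0 -1;0 0 0 0 0 0 -1;0 0 0 0 0 0 -1;0 0 0 0 0 0 -1")

```text
clock: 34.45
eef_pos: [584.7, 101.7, 323.3]
tcp_rot: [3.141, 0.0, 1.909]
contact_force: [-0.6, -0.3, -0.3]
opening: 0.001
```

```bash
python3 -c "
from h import *
snap('s15');print(r.sense()['contact_force'])
a=cv2.imread('pics/s7_full.png').astype(int);b=cv2.imread('pics/s15_full.png').astype(int)"
```

```text
[0.41616698 0.34474435 0.6456017 ]
```

View pics/s15.png

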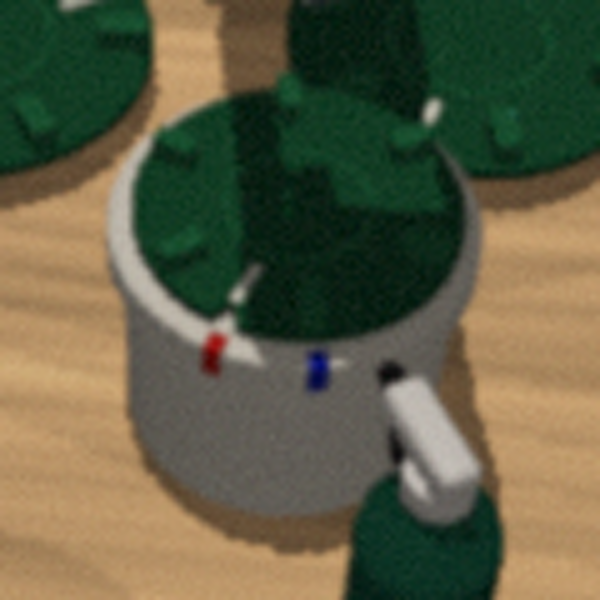

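Notch still faces the red mark (crop (228,322) vs (214,350)), the marks are at the same pixels as at the start, and the robot is clear. I'm handing the job in.

```bash
python3 -c "
from rig import r
print(r.sign_off())"
```

```text
the job is handed in; nothing more can be done
None
```

The lid is on and, by my checks, locked. I handed the job in at about 34.5 s.

**What I did:** With the gripper shut, I pushed the lid clockwise by one of its blocks until it dropped at the blue mark. I then pressed it down with 16–18 N and turned it on to the hard stop. At the stop, 1.2 mm commanded moved it only 0.3 mm, with about 14 N of sideways push. I then let it spring up and lifted the arm clear.

**Last checks:**
- **Position:** the notch faces the red mark, at about −21° against −20° for the mark.
- **Height:** a light touch found the plate firm about 4 mm above its hard-down height. There was no contact at 160.4 mm and 8 N at 159.5 mm, which fits locked rather than merely dropped.
- **Surroundings:** the pail's marks are at the same image position as before, and I saw nothing else moved.

**What went wrong:**
- **First press:** the wide part of the finger seems to have come down on a block top, up to about 24 N in all. I backed off, turned the tool a quarter turn and pressed on the plate instead.
- **First turn:** it met resistance because the lid was not pressed quite deep enough. I eased back and pressed a little more before going on.

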